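Number a seal blank on the bench marking machine

ROBOT

A 7-joint arm with a two-finger parallel gripper is mounted at the origin on the work surface. World frame = base frame: x ahead of the robot, y to its left, z up, the work surface at z = 0. Lengths are in m, angles in rad, forces in N, time in s.
With the tool pointing down it reaches from about 0.425 to 0.925 m from the base axis. Payload 6.8 kg.
Tool frame: the origin (TCP) lies on the front face of the gripper's body, between the roots of the fingers; the fingertips stand 73 mm ahead of it and the grasp point (between the pads) lies 54 mm ahead of it; z points along the fingers, y is the line along which they close (so a half turn about z gives the same grasp; the last joint's range is limited). The gripper opens to 85 mm and grips with 20 to 120 N. Pads are 22 mm wide; open, the fingers measure 114 mm over their backs; the gripper's body (76 mm by 85 mm) begins 54 mm behind the grasp point. The pads swing forward as they close: fully open they stand 13 mm farther back than shut.
Start: joints at [1.217, 0.477, 0.022, 1.555, -0.011, 1.109, -0.083], TCP at [0.164, -0.655, 0.304] pointing down, gripper open.
Joint ranges: [-2.96, 2.96], [-0.34, 2.1], [-1.41, 1.46], [0.24, 2.44], [-1.37, 4.51], [0.17, 1.92], [-2.96, 2.96]. Speed limits (rad/s): [2.39, 2.39, 3.14, 3.14, 3.14, 3.14, 3.14].

INTERFACE

Orientations are given as a unit quaternion [w, x, y, z].
In Python, from station import bot, optics gives the robot as it stands.
- The arm moves only by the tool drive_tool, never from a script. Its argument "deltas" is a list of rows, each an object with "gripper": the closure in counts, from 0 (fully open) to 255 (shut); "offset": the shift along the tool's x, y, z in units of 1000 mm (1.0 is 1000 mm), a list of three; "angular": the turn, a rotation vector about the tool's x, y, z in units of 45 degrees (1.0 is 45 degrees), a list of three. In form: [{"gripper": gripper, "offset": [dx, dy, dz], "angular": [rx, ry, rz]}, ...]. A call has 1 to 5 rows; each row is the pose to reach, as a shift and turn from the pose commanded when the call began, along the tool's axes at that moment; what a row does not reach only later rows make up. A row lasts 1/10 s, in which the tool goes at most 50 mm and 8.59 degrees, less where a joint would pass 70% of its speed; a pose out of reach is approached as far as the arm can. A call with a number of a shift or a turn outside -1 to 1 is refused whole. A call with a gripper value outside its range is refused whole. The fingers move at their own pace and stop on an object; "grip_force" is the grip in N (left out, the last holds). Time passes only in rows, so rows that repeat a pose let the fingers close. It gives the time, the measured TCP pose, the force, the opening and the grip force at its end, in the units of the state.
- bot.get_obs(): the state, without advancing time (a new reading comes with each control period).
- optics.read_camera(name): name is "side" or "top" or "wrist"; returns the picture (480x640x3 uint8, blue, green, red); there is no depth.
- optics.camera_model(name): a dict with "fx", "fy", "cx", "cy" (pixels), "cam_to_world" (4x4, takes a point from camera to world coordinates). Camera axes: x right, y up, looking along -z (the intrinsics and any distortion apply to the point x, -y, -z); pixel columns grow to the right and rows downward; lengths in m; the calibration is good to about 2 mm. A picture is of the moment at which its call begins: read the wrist's pose just before it. camera_model takes no time and is no camera call; for the wrist camera it gives the pose at the moment of the call.
- bot.hand_in(): hands the job in; it is judged then, once.
The state is a dict: "t": time; "q": joint angles; "joint_vel": joint speeds; "joint_torque": joint torques, N m; "eef_pos": TCP position; "tool_rot": TCP orientation; "contact_force": force on the tool from outside, world axes, zero at the start; "torque": the same for the moment, N m; "gripper_width": opening from 0.0 (shut) to 1.0 (fully open); "grasp_force": force on a finger pad.
Only numpy, scipy, OpenCV 4.12 (cv2) and the standard library are available. Lean on these libraries where they do the work, as an engineer would, in place of code of your own. Each camera call takes 0.05 s, during which the arm holds its last target. There are 200 camera calls.

TASK

Take the wooden seal blank out of its rack, stand it on the cork mat and let go, then take it again by its two broad faces and stand it fully down in the nest of the marking machine between the two tall cheeks. Roll the knurled wheel by its edge until the digit 7 is centred in the window, then tilt the jog lever all the way towards the nest, hold it there for about a second and let it spring back upright, so that the blank is marked. Never tilt the lever away from the nest, do not tip the blank over, and leave the other things on the bench alone.

Things in the scene. Friction and masses are not known exactly. Their poses are not given: they have to be found in the camera images.
- marker: Bench marking machine, fixed. Origin: centre of the underside of its 150 (x) x 320 (y) mm dark base plate, 12 mm thick; z up. At its -y end the nest (y -150 to -70 mm); then a white housing 140 (x) mm, y -60 to +155 mm, top at z 80 mm, carrying from -y to +y: a black window hood (y -40 to +6, x -40 to +40, top at z 98 mm), the knurled wheel right beside it (y 9 to 31 mm) and the jog lever (y 115 mm).
- nest (a point): Centre of the nest's floor, 12 mm above the base plate's underside, axes as the machine. The pocket is 60 mm (y) by 46 mm (x): on its +y and -y sides stand two aluminium cheeks 10 mm thick, 36 mm wide in x and 78 mm high above the floor, so nothing can hold the blank by those sides there; on its +x and -x sides are only lips 10 mm high above the floor and 6 mm thick, so fingers have room there.
- wheel_top (a point): Highest point of the knurled aluminium wheel rim (on its 22 mm wide middle), fixed to the machine, axes as the machine. The wheel has radius 46 mm and turns about the machine's y axis, 46 mm below this point; it stands 26 mm out of the housing. 36 cross ridges 2 mm high. A black band of radius 36 mm with white digits 0 to 9 turns with it, under the hood, whose window faces up and shows one digit, upright for somebody looking along the machine's +x.
- digit_wheel (a joint): Turn of the wheel in rad: digit d stands centred in the window at d x 0.628 (7 at 4.398). It grows as the top of the rim is pushed towards the machine's +x. Stops at -0.2 and 5.85; no clicks; friction of 0.05 N m holds it where it is left (a bit over 1 N at the rim).
- lever_pivot (a point): Pivot of the jog lever, at the housing's top, fixed to the machine, axes as the machine.
- lever_ball (a point): Centre of the black ball (24 mm across) on top of the jog lever, 68 mm above the pivot on a 10 mm steel rod.
- jog_lever (a joint): Tilt of the lever in rad: 0 upright, + towards the nest (machine's -y), stops at +-0.45. A spring of 0.45 N m/rad (about 3 N at the ball when fully over) brings it back upright.
- blank: Pale wooden seal blank with a dark line round it near the top, 54 (x) x 40 (y) x 80 (z) mm, about 0.16 kg, standing upright in the rack. Origin: centre of its underside. Its broad faces are those 54 mm wide, 40 mm apart (at +y and -y); its narrow faces are 54 mm apart (at +x and -x). Either way round will do in the nest, with its x axis along the machine's y.
- rack: Dark wooden rack, fixed. Origin: centre of the underside of its 70 (x) x 100 (y) x 12 mm foot. Two walls 34 mm long (x), 10 mm thick, at y +-28 mm (centres), up to z 88 mm, cover the blank's broad faces, so there it can only be taken by its narrow faces, at +x and -x. The blank stands on the foot (z 12 mm), its x along the rack's x.
- mat: Cork mat, fixed, 130 x 130 x 4 mm. Origin: centre of its underside.
- flask: White vacuum flask 190 mm high, 64 mm across, standing. Bystander. Origin: centre of the underside.
- knife: Carving tool 160 mm long with a wooden handle, lying on the bench, its own x along it. Bystander. Origin: at about its middle.
- bowl: White ceramic bowl 70 mm across, 45 mm high. Bystander. Origin: centre of the underside.
- woodblock: Dark wooden board 120 x 80 x 30 mm lying on the bench. Bystander. Origin: centre of the underside.
Things that resemble listed ones, but are neither listed nor needed, are in the scene too. There is more than one size of the blank; the job needs the larger. Of the things that look like the mat, take the one that is farthest from the robot's base at the start.

How it is judged:
On the way, in this order (a step that is already met when the one before it is completed fails the run):
1. the blank stands on the mat, let go (horizontal distance between blank and mat below 0.06 m and z of blank in the frame of mat below 0.008 m and angle between blank's own z axis and vertical below 0.06 rad and contact force between the fingers and blank below 0.1 N), for 0.2 s.
2. the blank stands fully down in the nest, let go (horizontal distance between blank and nest below 0.008 m and z of blank in the frame of nest below 0.004 m and angle between blank's own z axis and vertical below 0.06 rad and contact force between the fingers and blank below 0.1 N), for 0.2 s.
3. the wheel stands at 7 (value of joint digit_wheel between 4.238 and 4.558 rad and velocity of joint digit_wheel between -0.05 and 0.05 rad/s), for 0.2 s.
4. the lever is held over towards the nest with the blank in place and 7 set (value of joint jog_lever above 0.3 rad and horizontal distance between blank and nest below 0.008 m and value of joint digit_wheel between 4.238 and 4.558 rad), for 0.5 s.
At the end, for the whole second after the job is handed in: The blank stands still and upright in the nest, within 8 mm of its centre and within 4 mm of its floor; the wheel is within 0.16 rad of digit 7 (4.398); the lever is back within 0.08 rad of upright (horizontal distance between blank and nest below 0.008 m and z of blank in the frame of nest below 0.004 m and angle between blank's own z axis and vertical below 0.06 rad and linear speed of blank below 0.02 m/s and value of joint digit_wheel between 4.238 and 4.558 rad and value of joint jog_lever between -0.08 and 0.08 rad); the robot touches nothing.
It fails at once if the lever is tilted away from the nest (value of joint jog_lever below -0.2 rad).
It fails at once if the blank is tipped over (angle between blank's own z axis and vertical above 0.7 rad).
It fails at once if a bystander is moved (distance of any of flask, knife, bowl, woodblock from where it was at the start of the episode above 0.03 m).
It also fails if it takes over 72 s, if anything falls off the work surface, if the arm or the gripper's body presses on something with over 40 N, if the wrist force passes 120 N, or if a joint passes its speed limit or range.

## Working session

There is one attempt and no reset: what is moved stays moved. The work goes in short steps, Python scripts to look and compute and a tool call to move; the robot and the scene stay as the last step left them, time stands still between calls to the robot, and variables do not carry over. Pictures are saved under pics/ and viewed, at most 10 in all, crops included, and the job is handed in when it is done.

Besides the shell and the picture viewer there is one more tool, called after ">>>" as name(argument=value, ...) on one line, values as JSON. drive_tool: Moves the arm, as the interface text tells. Its arguments: {"type":"object","properties":{"deltas":{"type":"array"},"grip_force":{"type":"number"}},"required":["deltas"]}

```bash
ls; mkdir -p pics; cat > h.py <<'E'
import numpy as np, cv2
from station import bot, optics
from scipy.spatial.transform import Rotation as R
def snap(name):
    m=optics.camera_model(name); im=np.array(optics.read_camera(name)); return im,m
def ray(m,u,v):
    T=np.array(m["cam_to_world"]); 
    d=np.array([(u-m["cx"])/m["fx"],-(v-m["cy"])/m["fy"],-1.]); return T[:3,3],T[:3,:3]@d
def onz(m,u,v,z):
    o,d=ray(m,u,v); return o+d*(z-o[2])/d[2]
def proj(m,p):
    T=np.array(m["cam_to_world"]); c=T[:3,:3].T@(np.array(p)-T[:3,3]); return m["cx"]-m["fx"]*c[0]/c[2], m["cy"]+m["fy"]*c[1]/c[2]
def tool():
    s=bot.get_obs(); q=s["tool_rot"]; return np.array(s["eef_pos"]),R.from_quat([q[1],q[2],q[3],q[0]]),s
E
python3 - <<'E'
from h import *
for n in("top","side"):
    im,m=snap(n); cv2.imwrite(f"pics/{n}0.png",im); print(n,m)
p,r,s=tool(); print(p,r.as_matrix().round(3),s)
E
```

```text
pics
top {'fx': 517.832762514409, 'fy': 517.832762514409, 'cx': 316.29980435259984, 'cy': 235.6568847822333, 'cam_to_world': array([[-3.32037724e-03,  9.86130854e-01, -1.65936474e-01,
         3.17587716e-01],
       [-9.99880049e-01, -7.63622784e-04,  1.54694559e-02,
         7.78410899e-03],
       [ 1.51281949e-02,  1.65967934e-01,  9.86015103e-01,
         1.22484416e+00],
       [ 0.00000000e+00,  0.00000000e+00,  0.00000000e+00,
         1.00000000e+00]])}
side {'fx': 576.0583404765164, 'fy': 576.0583404765164, 'cx': 328.9061570457101, 'cy': 230.88626081832382, 'cam_to_world': array([[-0.99660427,  0.04825528, -0.06671849,  0.404925  ],
       [-0.08226797, -0.54958171,  0.83137953,  1.21076874],
       [ 0.00345119,  0.83404518,  0.55168535,  0.92871039],
       [ 0.        ,  0.        ,  0.        ,  1.        ]])}
[ 0.1641211  -0.65429841  0.30303223] [[ 0.97   0.243 -0.001]
 [ 0.243 -0.97   0.002]
 [-0.    -0.002 -1.   ]] {'t': 0.1, 'q': array([ 1.21690217,  0.47768859,  0.02236183,  1.55637707, -0.01147996,
        1.10932028, -0.08310419]), 'joint_vel': array([-0.00041251, -0.00201257,  0.00029947, -0.0020561 , -0.00051157,
        0.00134154, -0.0014427 ]), 'joint_torque': array([ 3.97396638e-03, -5.97766256e+01,  1.61397882e+00, -2.81955957e+01,
        1.28881339e-02,  5.04156982e-03, -2.61226347e-05]), 'eef_pos': array([ 0.1641211 , -0.65429841,  0.30303223]), 'tool_rot': array([-8.13876981e-04,  9.92456851e-01,  1.22591623e-01, -1.74742326e-04]), 'contact_force': array([0.27640922, 0.57052465, 0.19689437]), 'torque': array([-0.01936132, -0.09724425, -0.02901674]), 'grasp_force': 0.0, 'gripper_width': 1.0005791494507108}
```

View pics/top0.png

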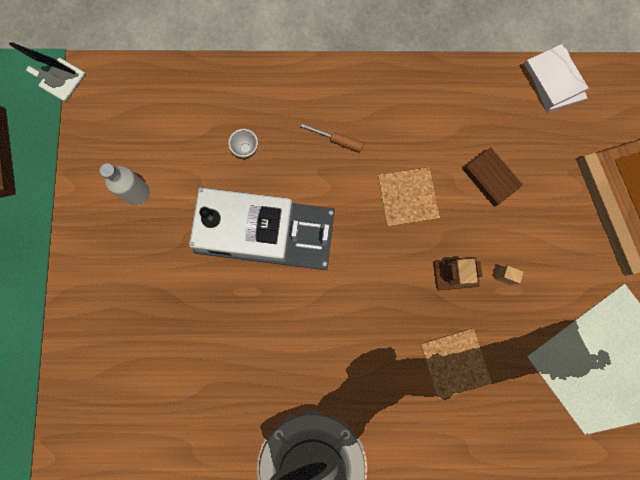

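View pics/side0.png

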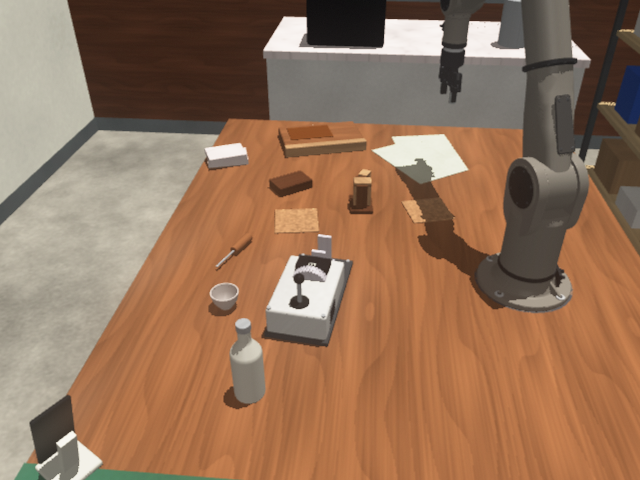

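The top view shows the machine (190–335, 187–270) with its nest to the right, at (311,234). The far mat is at (409,196), the rack with the large blank at (460,271), and a small lookalike blank at (508,273). The side view agrees.

```bash
python3 - <<'E'
from h import *
im=cv2.imread("pics/top0.png")
a=cv2.resize(im[180:280,185:345],None,fx=5,fy=5,interpolation=cv2.INTER_CUBIC)[:480]
b=im[240:300,420:530]; b=cv2.resize(b,None,fx=7,fy=7,interpolation=cv2.INTER_CUBIC)
cv2.imwrite("pics/c1.png",a); cv2.imwrite("pics/c2.png",b)
E
```

```text
(no output)
```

View pics/c1.png

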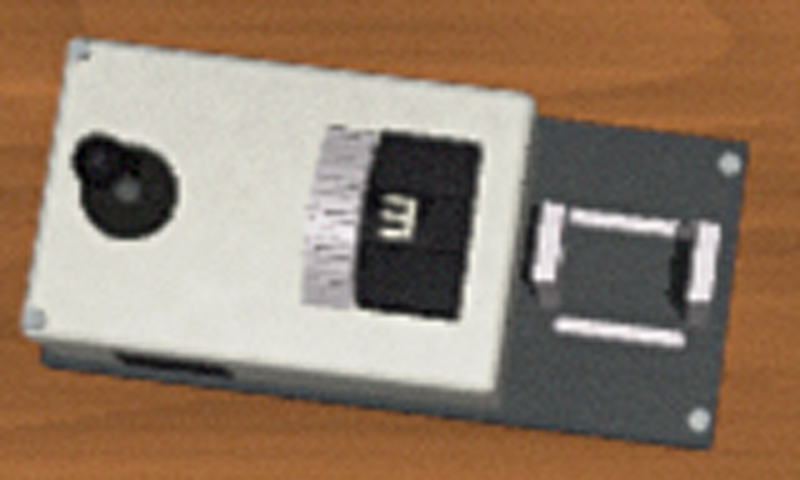

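View pics/c2.png

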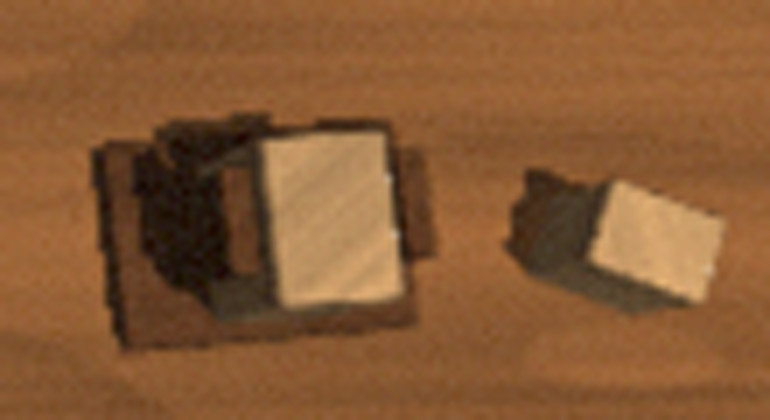

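The crops show the digit 3 upright in the window (400,216). The nest cheek tops are at (551,245) and (705,262), and the blank's top corners are clear at (263,143), (385,132), (403,292) and (280,305). The blank's long side runs along world x.

```bash
python3 - <<'E'
from h import *
m=optics.camera_model("top"); im=cv2.imread("pics/top0.png")
A=lambda u,v,z:onz(m,185+u/5,180+v/5,z)[:2]*1000
B=lambda u,v,z:onz(m,420+u/7,240+v/7,z)[:2]*1000
P=lambda n,v:print(n,np.round(v,1))
h=[A(75,40,.08),A(533,97,.08),A(495,390,.08),A(25,337,.08)]
P("housing c",np.mean(h,0)); P("sizes",[np.linalg.norm(h[i]-h[i-3]) for i in range(4)])
y1=h[0]-h[1]; y2=h[3]-h[2]; P("yaw y dirs",[np.degrees(np.arctan2(-v[0],v[1])) for v in(y1,y2)])
P("base right",[A(748,145,.012),A(712,447,.012)])
P("cheeks",[A(551,245,.09),A(705,262,.09)]); P("lips",[A(624,222,.022),A(620,332,.022)])
P("ball",A(98,157,.148)); P("wheel",A(340,215,.104))
b=[B(*c,.092) for c in((263,143),(385,132),(403,292),(280,305))]
P("blank",np.mean(b,0)); P("sz",[np.linalg.norm(b[i]-b[i-3]) for i in range(4)])
v=b[0]-b[3]+b[1]-b[2]; P("yaw",np.degrees(np.arctan2(v[1],v[0])))
f=[B(*c,.012) for c in((100,148),(392,122),(413,325),(123,350))]
P("rackfoot",np.mean(f,0)); 
hsv=cv2.cvtColor(im,cv2.COLOR_BGR2HSV)
g=cv2.cvtColor(im,cv2.COLOR_BGR2GRAY)
mat=[onz(m,u,v,.004)[:2]*1000 for u,v in((379,177),(429,167),(439,218),(388,226))]
P("mat",mat); P("matc",np.mean(mat,0))
E
```

```text
housing c [539.4 158. ]
sizes [209.6 134.7 210.6 137.3]
yaw y dirs [-7.3 -6.6]
base right [[586.5 -55.3]
 [441.3 -37.1]]
cheeks [[523.6  36.9]
 [515.9 -31.6]]
lips [[547.    4.2]
 [494.5   6.1]]
ball [551.1 227.4]
wheel [534.6 129.4]
blank [ 428.8 -343. ]
sz [39.  50.6 39.2 51.2]
yaw 3.3
rackfoot [ 430.6 -341.8]
mat [[ 668.2 -165. ]
 [ 693.7 -288.5]
 [ 566.  -307.7]
 [ 546.4 -183.8]]
matc [ 618.6 -236.3]
```

```bash
cat >> h.py <<'E'
def goto(x,y,z,ang):
    """offset/angular of one call from the measured pose to TCP x,y,z (mm), tool pointing down, tool x at ang deg"""
    p,r,s=tool(); a=np.radians(ang)
    X=np.array([np.cos(a),np.sin(a),0]); Z=np.array([0,0,-1.]); T=R.from_matrix(np.c_[X,np.cross(Z,X),Z])
    o=r.inv().apply(np.array([x,y,z])/1000-p); w=np.degrees((r.inv()*T).as_rotvec())/45
    print("pos",(p*1000).round(1),"ang",np.degrees(r.as_euler('ZYX'))[0].round(2),"off",o.round(4),"angular",w.round(3),"F",np.round(s["contact_force"],1),"t",round(s["t"],2))
E
echo
```

>>> drive_tool(deltas=[{"gripper": 0, "offset": [0.167, -0.119, 0.0], "angular": [0, 0, -0.94]}, {"gripper": 0, "offset": [0.167, -0.119, 0.0], "angular": [0, 0, -0.94]}, {"gripper": 0, "offset": [0.167, -0.119, 0.0], "angular": [0, 0, -0.94]}, {"gripper": 0, "offset": [0.167, -0.119, 0.0], "angular": [0, 0, -0.94]}, {"gripper": 0, "offset": [0.167, -0.119, 0.0], "angular": [0, 0, -0.94]}])

```text
t: 0.6
eef_pos: [0.3031, -0.4927, 0.3039]
tool_rot: [-0.001, 0.877, 0.48, 0.002]
contact_force: [0.8, -0.9, 0.0]
gripper_width: 1.0
grasp_force: 0.0
```

```bash
python3 -c "
from h import *
goto(429.5,-342.5,285,93.3)"
```

```text
pos [ 303.1 -492.7  303.9] ang 57.32 off [0.1946 0.0253 0.0196] angular [ 0.002 -0.004 -0.8  ] F [ 0.8 -0.9  0. ] t 0.6
```

>>> drive_tool(deltas=[{"gripper": 0, "offset": [0.195, 0.025, 0.02], "angular": [0, 0, -0.8]}, {"gripper": 0, "offset": [0.195, 0.025, 0.02], "angular": [0, 0, -0.8]}, {"gripper": 0, "offset": [0.195, 0.025, 0.02], "angular": [0, 0, -0.8]}, {"gripper": 0, "offset": [0.195, 0.025, 0.02], "angular": [0, 0, -0.8]}, {"gripper": 0, "offset": [0.195, 0.025, 0.02], "angular": [0, 0, -0.8]}])

```text
t: 1.1
eef_pos: [0.4307, -0.3432, 0.2835]
tool_rot: [-0.001, 0.687, 0.727, 0.002]
contact_force: [0.0, 0.4, 0.2]
gripper_width: 1.002
grasp_force: 0.0
```

>>> drive_tool(deltas=[{"gripper": 0, "offset": [0, 0, 0], "angular": [0, 0, 0]}, {"gripper": 0, "offset": [0, 0, 0], "angular": [0, 0, 0]}])

```text
t: 1.3
eef_pos: [0.425, -0.3513, 0.2836]
tool_rot: [-0.0, 0.693, 0.721, -0.0]
contact_force: [-0.7, -0.3, -0.4]
gripper_width: 1.002
grasp_force: 0.0
```

```bash
python3 -c "
from h import *
goto(429.5,-342.5,170,93.3)
im,m=snap('wrist'); cv2.imwrite('pics/w1.png',im); np.savez('pics/w1.npz',**m); print(m)"
```

```text
pos [ 425.  -351.3  283.6] ang 92.19 off [0.0086 0.0049 0.1136] angular [-0.001  0.    -0.025] F [-0.7 -0.3 -0.4] t 1.3
{'fx': 400.8704032735518, 'fy': 400.8704032735518, 'cx': 315.8972957082562, 'cy': 247.93962274151048, 'cam_to_world': array([[ 0.99928755, -0.03660049, -0.00920892,  0.42213521],
       [ 0.03771806,  0.95993982,  0.27765605, -0.27999329],
       [-0.00132234, -0.27780558,  0.96063641,  0.35490922],
       [ 0.        ,  0.        ,  0.        ,  1.        ]])}
```

View pics/w1.png

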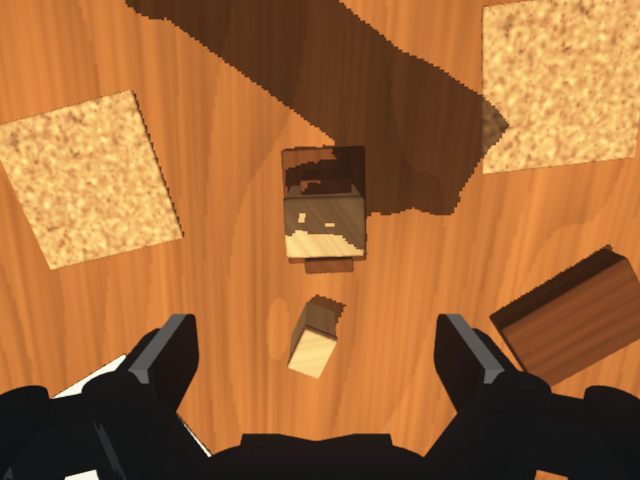

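The wrist view shows the blank's top face at about (285,199), (361,193), (365,256) and (288,259). The small one is at (313,350), and the far mat is at the right.

```bash
python3 - <<'E'
from h import *
m=dict(np.load('pics/w1.npz'))
b=np.array([onz(m,u,v,.092)[:2]*1000 for u,v in((285,199),(361,193),(365,256),(288,259))]); print(b.round(1),b.mean(0),[np.linalg.norm(b[i]-b[i-1]) for i in range(4)])
v=b[1]-b[0]+b[2]-b[3]; print(np.degrees(np.arctan2(v[1],v[0])))
t=optics.camera_model('top')
print(proj(m,[.429,-.3425,.092]))
goto(429.5,-342.5,170,93.3)
E
```

```text
[[ 403.  -323.2]
 [ 452.8 -317.3]
 [ 458.6 -360.5]
 [ 405.8 -364.6]] [ 430.04684531 -341.40079889] [np.float64(41.53925769520865), np.float64(50.14875957139119), np.float64(43.50423610267137), np.float64(52.95994602968497)]
5.584818944409339
(np.float64(323.0985709398764), np.float64(228.95809086897236))
pos [ 424.8 -351.6  283.8] ang 92.15 off [0.009  0.0051 0.1137] angular [-0.001  0.001 -0.025] F [ 0.5 -0.3  0.5] t 1.35
```

>>> drive_tool(deltas=[{"gripper": 0, "offset": [0.009, 0.005, 0.04], "angular": [0, 0, -0.04]}, {"gripper": 0, "offset": [0.009, 0.005, 0.08], "angular": [0, 0, -0.04]}, {"gripper": 0, "offset": [0.009, 0.005, 0.11], "angular": [0, 0, -0.04]}, {"gripper": 0, "offset": [0.009, 0.005, 0.114], "angular": [0, 0, -0.04]}, {"gripper": 0, "offset": [0.009, 0.005, 0.114], "angular": [0, 0, -0.04]}])

```text
t: 1.85
eef_pos: [0.4299, -0.3418, 0.1697]
tool_rot: [-0.001, 0.682, 0.732, -0.0]
contact_force: [1.1, -0.3, 0.6]
gripper_width: 0.997
grasp_force: 0.0
```

```bash
python3 -c "
from h import *
goto(429.7,-342,114,94)"
```

```text
pos [ 429.9 -341.8  169.7] ang 94.05 off [-0.0002 -0.0001  0.0557] angular [-0.002 -0.001  0.001] F [ 1.1 -0.3  0.6] t 1.85
```

>>> drive_tool(deltas=[{"gripper": 0, "offset": [0, 0, 0.025], "angular": [0, 0, 0]}, {"gripper": 0, "offset": [0, 0, 0.045], "angular": [0, 0, 0]}, {"gripper": 0, "offset": [0, 0, 0.056], "angular": [0, 0, 0]}, {"gripper": 0, "offset": [0, 0, 0.056], "angular": [0, 0, 0]}, {"gripper": 60, "offset": [0, 0, 0.056], "angular": [0, 0, 0]}], grip_force=25)

```text
t: 2.35
eef_pos: [0.4314, -0.3415, 0.1152]
tool_rot: [0.001, 0.681, 0.732, 0.0]
contact_force: [-0.3, 0.7, -0.0]
gripper_width: 0.858
grasp_force: 0.0
```

>>> drive_tool(deltas=[{"gripper": 160, "offset": [0, 0, 0], "angular": [0, 0, 0]}, {"gripper": 200, "offset": [0, 0, 0], "angular": [0, 0, 0]}, {"gripper": 255, "offset": [0, 0, 0], "angular": [0, 0, 0]}, {"gripper": 255, "offset": [0, 0, 0], "angular": [0, 0, 0]}, {"gripper": 255, "offset": [0, 0, 0], "angular": [0, 0, 0]}])

```text
t: 2.85
eef_pos: [0.4313, -0.3415, 0.1152]
tool_rot: [0.001, 0.681, 0.732, -0.0]
contact_force: [-1.7, 0.4, 6.8]
gripper_width: 0.632
grasp_force: 28.1
```

```bash
python3 -c "
from h import *
goto(429.7,-342,230,94)"
```

```text
pos [ 431.3 -341.5  115.2] ang 94.17 off [-0.0006 -0.0015 -0.1148] angular [0.002 0.002 0.004] F [-1.7  0.4  6.8] t 2.85
```

>>> drive_tool(deltas=[{"gripper": 255, "offset": [0, 0, -0.02], "angular": [0, 0, 0]}, {"gripper": 255, "offset": [0, 0, -0.05], "angular": [0, 0, 0]}, {"gripper": 255, "offset": [0, 0, -0.085], "angular": [0, 0, 0]}, {"gripper": 255, "offset": [0, 0, -0.11], "angular": [0, 0, 0]}, {"gripper": 255, "offset": [0, 0, -0.115], "angular": [0, 0, 0]}])

```text
t: 3.35
eef_pos: [0.4319, -0.3416, 0.2321]
tool_rot: [0.003, 0.681, 0.732, 0.0]
contact_force: [1.0, -0.1, -2.6]
gripper_width: 0.627
grasp_force: 27.5
```

>>> drive_tool(deltas=[{"gripper": 255, "offset": [0.015, 0.033, 0], "angular": [0, 0, 0.12]}, {"gripper": 255, "offset": [0.034, 0.072, 0], "angular": [0, 0, 0.28]}, {"gripper": 255, "offset": [0.053, 0.114, 0], "angular": [0, 0, 0.44]}, {"gripper": 255, "offset": [0.072, 0.155, 0], "angular": [0, 0, 0.6]}, {"gripper": 255, "offset": [0.0915, 0.196, 0], "angular": [0, 0, 0.75]}])

```text
t: 3.85
eef_pos: [0.6202, -0.2343, 0.2272]
tool_rot: [-0.001, 0.865, 0.501, -0.001]
contact_force: [1.3, -0.8, -2.4]
gripper_width: 0.628
grasp_force: 27.5
```

>>> drive_tool(deltas=[{"gripper": 255, "offset": [0, 0, 0], "angular": [0, 0, 0.15]}, {"gripper": 255, "offset": [0, 0, 0], "angular": [0, 0, 0.3]}, {"gripper": 255, "offset": [0, 0, 0], "angular": [0, 0, 0.45]}, {"gripper": 255, "offset": [0, 0, 0], "angular": [0, 0, 0.6]}, {"gripper": 255, "offset": [0, 0, 0], "angular": [0, 0, 0.75]}])

```text
t: 4.35
eef_pos: [0.6187, -0.2351, 0.2271]
tool_rot: [-0.001, 0.974, 0.228, -0.001]
contact_force: [0.0, 0.3, -2.0]
gripper_width: 0.627
grasp_force: 27.8
```

>>> drive_tool(deltas=[{"gripper": 255, "offset": [0, 0, 0], "angular": [0, 0, 0.15]}, {"gripper": 255, "offset": [0, 0, 0], "angular": [0, 0, 0.35]}, {"gripper": 255, "offset": [0, 0, 0], "angular": [0, 0, 0.55]}, {"gripper": 255, "offset": [0, 0, 0], "angular": [0, 0, 0.74]}, {"gripper": 255, "offset": [0, 0, 0], "angular": [0, 0, 0.74]}])

```text
t: 4.85
eef_pos: [0.6189, -0.235, 0.2274]
tool_rot: [0.0, 0.998, -0.058, -0.001]
contact_force: [0.3, 0.3, -2.1]
gripper_width: 0.631
grasp_force: 27.8
```

>>> drive_tool(deltas=[{"gripper": 255, "offset": [0, 0, 0], "angular": [0, 0, 0]}, {"gripper": 255, "offset": [0, 0, 0], "angular": [0, 0, 0]}])

```text
t: 5.05
eef_pos: [0.6192, -0.2352, 0.2283]
tool_rot: [-0.0, 0.998, -0.056, -0.0]
contact_force: [-0.5, 0.6, -2.4]
gripper_width: 0.631
grasp_force: 27.8
```

```bash
python3 -c "
from h import *
goto(618.6,-236.3,108,-7)
im,m=snap('wrist'); cv2.imwrite('pics/w2.png',im); np.savez('pics/w2.npz',**m)"
```

```text
pos [ 619.2 -235.2  228.3] ang -6.45 off [-0.0004  0.0011  0.1203] angular [-0.     0.001  0.012] F [-0.5  0.6 -2.4] t 5.05
```

View pics/w2.png

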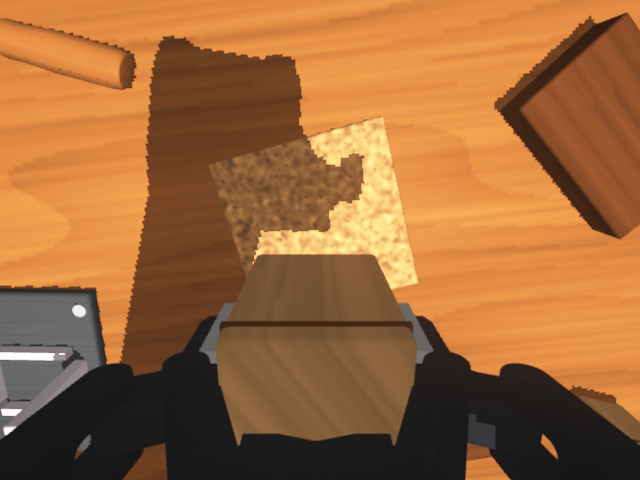

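The blank is held upright (220–415, 255–440), above the far mat (210–415, 118–285). Next I lower it, release, and watch the force.

>>> drive_tool(deltas=[{"gripper": 255, "offset": [0, 0.001, 0.03], "angular": [0, 0, 0.012]}, {"gripper": 255, "offset": [0, 0.001, 0.07], "angular": [0, 0, 0.012]}, {"gripper": 255, "offset": [0, 0.001, 0.1], "angular": [0, 0, 0.012]}, {"gripper": 255, "offset": [0, 0.001, 0.115], "angular": [0, 0, 0.012]}, {"gripper": 255, "offset": [0, 0.001, 0.115], "angular": [0, 0, 0.012]}])

```text
t: 5.6
eef_pos: [0.6181, -0.236, 0.1117]
tool_rot: [-0.001, 0.998, -0.062, -0.002]
contact_force: [0.4, -0.9, -2.7]
gripper_width: 0.63
grasp_force: 27.7
```

>>> drive_tool(deltas=[{"gripper": 255, "offset": [0, 0, 0.002], "angular": [0, 0, 0]}, {"gripper": 255, "offset": [0, 0, 0.004], "angular": [0, 0, 0]}, {"gripper": 255, "offset": [0, 0, 0.006], "angular": [0, 0, 0]}, {"gripper": 255, "offset": [0, 0, 0.006], "angular": [0, 0, 0]}])

```text
t: 6.0
eef_pos: [0.6197, -0.2365, 0.1087]
tool_rot: [0.0, 0.998, -0.062, 0.001]
contact_force: [0.0, 0.2, -1.8]
gripper_width: 0.631
grasp_force: 27.8
```

>>> drive_tool(deltas=[{"gripper": 255, "offset": [0, 0, 0.001], "angular": [0, 0, 0]}, {"gripper": 255, "offset": [0, 0, 0.001], "angular": [0, 0, 0]}, {"gripper": 255, "offset": [0, 0, 0.0015], "angular": [0, 0, 0]}])

```text
t: 6.3
eef_pos: [0.6198, -0.2364, 0.1073]
tool_rot: [0.0, 0.998, -0.062, 0.0]
contact_force: [-2.7, 2.4, 7.4]
gripper_width: 0.629
grasp_force: 28.9
```

>>> drive_tool(deltas=[{"gripper": 200, "offset": [0, 0, 0], "angular": [0, 0, 0]}, {"gripper": 100, "offset": [0, 0, 0], "angular": [0, 0, 0]}, {"gripper": 0, "offset": [0, 0, 0], "angular": [0, 0, 0]}, {"gripper": 0, "offset": [0, 0, 0], "angular": [0, 0, 0]}, {"gripper": 0, "offset": [0, 0, 0], "angular": [0, 0, 0]}])

```text
t: 6.8
eef_pos: [0.6193, -0.2364, 0.1063]
tool_rot: [0.0, 0.998, -0.062, -0.0]
contact_force: [-0.5, 0.7, 0.5]
gripper_width: 0.995
grasp_force: 0.0
```

>>> drive_tool(deltas=[{"gripper": 0, "offset": [0, 0, -0.02], "angular": [0, 0, 0]}, {"gripper": 0, "offset": [0, 0, -0.06], "angular": [0, 0, 0]}, {"gripper": 0, "offset": [0, 0, -0.1], "angular": [0, 0, 0]}, {"gripper": 0, "offset": [0, 0, -0.12], "angular": [0, 0, 0]}, {"gripper": 0, "offset": [0, 0, -0.12], "angular": [0, 0, 0]}])

```text
t: 7.3
eef_pos: [0.6212, -0.2371, 0.2304]
tool_rot: [0.001, 0.998, -0.063, 0.003]
contact_force: [0.4, 0.2, -0.9]
gripper_width: 1.002
grasp_force: 0.0
```

>>> drive_tool(deltas=[{"gripper": 0, "offset": [0, 0, 0], "angular": [0, 0, -0.18]}, {"gripper": 0, "offset": [0, 0, 0], "angular": [0, 0, -0.36]}, {"gripper": 0, "offset": [0, 0, 0], "angular": [0, 0, -0.54]}, {"gripper": 0, "offset": [0, 0, 0], "angular": [0, 0, -0.72]}, {"gripper": 0, "offset": [0, 0, 0], "angular": [0, 0, -0.9]}])

```text
t: 7.8
eef_pos: [0.6187, -0.2362, 0.2248]
tool_rot: [-0.001, 0.957, 0.29, -0.001]
contact_force: [-0.1, 0.0, 0.0]
gripper_width: 1.001
grasp_force: 0.0
```

>>> drive_tool(deltas=[{"gripper": 0, "offset": [0, 0, 0], "angular": [0, 0, -0.18]}, {"gripper": 0, "offset": [0, 0, 0], "angular": [0, 0, -0.36]}, {"gripper": 0, "offset": [0, 0, 0], "angular": [0, 0, -0.54]}, {"gripper": 0, "offset": [0, 0, 0], "angular": [0, 0, -0.72]}, {"gripper": 0, "offset": [0, 0, 0], "angular": [0, 0, -0.9]}])

```text
t: 8.3
eef_pos: [0.6188, -0.2362, 0.2248]
tool_rot: [-0.001, 0.798, 0.603, -0.001]
contact_force: [-0.0, -0.4, -0.5]
gripper_width: 1.002
grasp_force: 0.0
```

>>> drive_tool(deltas=[{"gripper": 0, "offset": [0, 0, 0], "angular": [0, 0, -0.1]}, {"gripper": 0, "offset": [0, 0, 0], "angular": [0, 0, -0.2]}, {"gripper": 0, "offset": [0, 0, 0], "angular": [0, 0, -0.2]}, {"gripper": 0, "offset": [0, 0, 0], "angular": [0, 0, -0.2]}])

```text
t: 8.7
eef_pos: [0.619, -0.2363, 0.2254]
tool_rot: [-0.001, 0.751, 0.661, -0.0]
contact_force: [0.2, 0.2, 0.1]
gripper_width: 1.001
grasp_force: 0.0
```

```bash
python3 -c "
from h import *
goto(619,-236.4,109,83)
im,m=snap('wrist'); cv2.imwrite('pics/w3.png',im); np.savez('pics/w3.npz',**m)"
```

```text
pos [ 619.  -236.3  225.4] ang 82.72 off [-1.000e-04  2.000e-04  1.164e-01] angular [-0.002 -0.001 -0.006] F [0.2 0.2 0.1] t 8.7
```

View pics/w3.png

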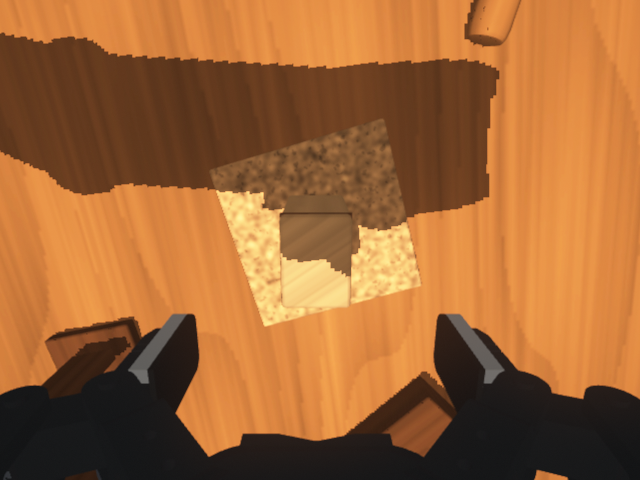

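The blank stands upright on the mat, with top corners at (281,213), (352,213), (350,307) and (282,307). I check its centre before regripping.

```bash
python3 - <<'E'
from h import *
m=dict(np.load('pics/w3.npz'))
b=np.array([onz(m,u,v,.084)[:2]*1000 for u,v in((281,213),(352,213),(350,307),(282,307))]); print(b.mean(0).round(1),[np.linalg.norm(b[i]-b[i-1]).round(1) for i in range(4)])
v=b[0]-b[3]+b[1]-b[2]; print(np.degrees(np.arctan2(v[1],v[0])))
mm=np.array([onz(m,u,v,.004)[:2]*1000 for u,v in((211,171),(384,120),(420,286),(264,326))]); print(mm.mean(0).round(1))
E
```

```text
[ 618.7 -234.3] [np.float64(55.1), np.float64(38.2), np.float64(55.0), np.float64(39.2)]
82.41459109589779
[ 621.  -236.2]
```

>>> drive_tool(deltas=[{"gripper": 0, "offset": [0, 0, 0.03], "angular": [0, 0, 0]}, {"gripper": 0, "offset": [0, 0, 0.07], "angular": [0, 0, 0]}, {"gripper": 0, "offset": [0, 0, 0.1], "angular": [0, 0, 0]}, {"gripper": 0, "offset": [0, 0, 0.116], "angular": [0, 0, 0]}, {"gripper": 0, "offset": [0, 0, 0.116], "angular": [0, 0, 0]}])

```text
t: 9.25
eef_pos: [0.618, -0.2359, 0.108]
tool_rot: [-0.002, 0.75, 0.661, -0.001]
contact_force: [0.5, -0.4, 0.7]
gripper_width: 0.998
grasp_force: 0.0
```

>>> drive_tool(deltas=[{"gripper": 100, "offset": [0, 0, 0], "angular": [0, 0, 0]}, {"gripper": 180, "offset": [0, 0, 0], "angular": [0, 0, 0]}, {"gripper": 255, "offset": [0, 0, 0], "angular": [0, 0, 0]}, {"gripper": 255, "offset": [0, 0, 0], "angular": [0, 0, 0]}, {"gripper": 255, "offset": [0, 0, 0], "angular": [0, 0, 0]}])

```text
t: 9.75
eef_pos: [0.6202, -0.2367, 0.1121]
tool_rot: [0.001, 0.75, 0.661, 0.001]
contact_force: [-1.2, -0.2, 6.8]
gripper_width: 0.468
grasp_force: 26.8
```

>>> drive_tool(deltas=[{"gripper": 255, "offset": [0, 0, -0.02], "angular": [0, 0, 0]}, {"gripper": 255, "offset": [0, 0, -0.05], "angular": [0, 0, 0]}, {"gripper": 255, "offset": [0, 0, -0.085], "angular": [0, 0, 0]}, {"gripper": 255, "offset": [0, 0, -0.11], "angular": [0, 0, 0]}, {"gripper": 255, "offset": [0, 0, -0.12], "angular": [0, 0, 0]}])

```text
t: 10.25
eef_pos: [0.6204, -0.2366, 0.2335]
tool_rot: [0.002, 0.75, 0.662, 0.001]
contact_force: [-0.2, -0.4, -3.0]
gripper_width: 0.468
grasp_force: 26.1
```

>>> drive_tool(deltas=[{"gripper": 255, "offset": [0.014, -0.008, 0], "angular": [0, 0, 0]}, {"gripper": 255, "offset": [0.034, -0.02, 0], "angular": [0, 0, 0]}, {"gripper": 255, "offset": [0.06, -0.034, 0], "angular": [0, 0, 0]}, {"gripper": 255, "offset": [0.086, -0.05, 0], "angular": [0, 0, 0]}, {"gripper": 255, "offset": [0.112, -0.064, 0], "angular": [0, 0, 0]}])

```text
t: 10.75
eef_pos: [0.5673, -0.115, 0.2282]
tool_rot: [-0.002, 0.75, 0.662, -0.001]
contact_force: [0.2, 0.0, -1.9]
gripper_width: 0.462
grasp_force: 26.1
```

>>> drive_tool(deltas=[{"gripper": 255, "offset": [0.03, -0.017, 0], "angular": [0, 0, 0]}, {"gripper": 255, "offset": [0.06, -0.034, 0], "angular": [0, 0, 0]}, {"gripper": 255, "offset": [0.09, -0.05, 0], "angular": [0, 0, 0]}, {"gripper": 255, "offset": [0.108, -0.06, 0], "angular": [0, 0, 0]}, {"gripper": 255, "offset": [0.112, -0.064, 0], "angular": [0, 0, 0]}])

```text
t: 11.25
eef_pos: [0.5176, 0.0055, 0.2288]
tool_rot: [-0.002, 0.748, 0.664, -0.001]
contact_force: [0.1, 0.5, -2.0]
gripper_width: 0.463
grasp_force: 26.1
```

>>> drive_tool(deltas=[{"gripper": 255, "offset": [0, 0, 0], "angular": [0, 0, 0]}, {"gripper": 255, "offset": [0, 0, 0], "angular": [0, 0, 0]}, {"gripper": 255, "offset": [0, 0, 0], "angular": [0, 0, 0]}])

```text
t: 11.55
eef_pos: [0.5204, 0.0005, 0.23]
tool_rot: [-0.0, 0.751, 0.661, -0.0]
contact_force: [-0.3, -0.4, -1.9]
gripper_width: 0.466
grasp_force: 26.1
```

```bash
python3 -c "
from h import *
goto(520.2,2.8,150,83)
im,m=snap('wrist'); cv2.imwrite('pics/w4.png',im); np.savez('pics/w4.npz',**m)"
```

```text
pos [5.204e+02 5.000e-01 2.300e+02] ang 82.72 off [ 0.0023 -0.0005  0.08  ] angular [-0.001  0.001 -0.006] F [-0.3 -0.4 -1.9] t 11.55
```

View pics/w4.png

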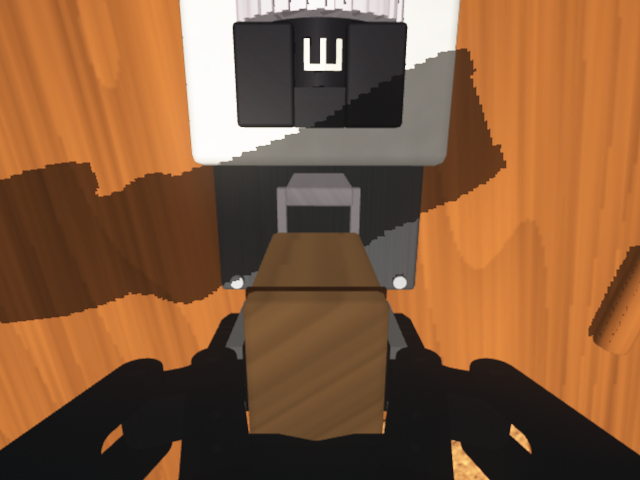

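The window shows 3, centred at about (322,54). The +y cheek is seen at (278–360, 174–207), the base screws at (237,283) and (400,283), the hood's front edge at row 127, and the housing's front edge at row 165. I refine the nest position from these.

```bash
python3 - <<'E'
from h import *
m=dict(np.load('pics/w4.npz'))
P=lambda u,v,z:onz(m,u,v,z)[:2]*1000
yy=np.array([.122,.9925]); xx=np.array([.9925,-.122])
N=np.array([520.2,2.8])
rel=lambda p:np.round([(p-N)@xx,(p-N)@yy],1)   # nest frame
print("screws x mid 0",rel((P(237,283,.014)+P(400,283,.014))/2))
a,b=P(234,127,.098),P(403,127,.098); print("hood front: (-40,70),(40,70)",rel(a),rel(b),np.degrees(np.arctan2(*(b-a)[::-1])))
print("housing front y=50, x mid 0",rel((P(195,165,.08)+P(446,165,.08))/2))
print("base corners (-75,-50)(75,-50)",rel(P(221,289,.012)),rel(P(415,289,.012)))
print("cheek top inner +y: y=30,x+-18",rel(P(278,188,.09)),rel(P(360,188,.09)), "outer y=40",rel(P(290,174,.09)),rel(P(350,174,.09)))
E
```

```text
screws x mid 0 [  1.7 -42. ]
hood front: (-40,70),(40,70) [-39.4  71.6] [42.6 71.1] -7.311310837424221
housing front y=50, x mid 0 [ 2.7 51.8]
base corners (-75,-50)(75,-50) [-73.8 -47.4] [ 76.3 -48.1]
cheek top inner +y: y=30,x+-18 [-19.7  40.8] [23.4 40.6] outer y=40 [-13.2  48.1] [18.  47.9]
```

```bash
python3 - <<'E'
from h import *
m=dict(np.load('pics/w4.npz'))
yy=np.array([.122,.9925]); xx=np.array([.9925,-.122]); N=np.array([520.2,2.8])
rel=lambda p:np.round([(p-N)@xx,(p-N)@yy],1)
for z in(.124,.128):print("blank bottom +y edge (x+-20,y=27)",rel(onz(m,272,234,z)[:2]*1000),rel(onz(m,359,234,z)[:2]*1000))
print("tcp",rel(tool()[0][:2]*1000))
goto(521,3.2,150,82.8)
E
```

```text
blank bottom +y edge (x+-20,y=27) [-19.8  24.5] [19.8 24.3]
blank bottom +y edge (x+-20,y=27) [-19.4  25.5] [19.4 25.3]
tcp [ 0.6 -2.2]
pos [520.5   0.6 230.1] ang 82.72 off [0.0027 0.0002 0.0801] angular [-0.     0.    -0.002] F [-0.7  0.3 -1.5] t 11.6
```

>>> drive_tool(deltas=[{"gripper": 255, "offset": [0.0033, 0.0014, 0], "angular": [0, 0, 0]}, {"gripper": 255, "offset": [0.0033, 0.0014, 0.015], "angular": [0, 0, 0]}, {"gripper": 255, "offset": [0.0033, 0.0014, 0.03], "angular": [0, 0, 0]}, {"gripper": 255, "offset": [0.0033, 0.0014, 0.037], "angular": [0, 0, 0]}, {"gripper": 255, "offset": [0.0033, 0.0014, 0.043], "angular": [0, 0, 0]}])

```text
t: 12.1
eef_pos: [0.5222, 0.0048, 0.1869]
tool_rot: [-0.0, 0.75, 0.661, -0.0]
contact_force: [0.3, -0.1, -0.8]
gripper_width: 0.464
grasp_force: 26.0
```

```bash
python3 - <<'E'
from h import *
goto(522,4,125,82.8)
im,m=snap('wrist'); cv2.imwrite('pics/w5.png',cv2.resize(im[150:450,150:490],None,fx=2,fy=2)); np.savez('pics/w5.npz',**m)
E
```

```text
pos [522.2   4.8 186.9] ang 82.82 off [-0.0008 -0.0001  0.0619] angular [-0.    -0.     0.001] F [ 0.3 -0.1 -0.8] t 12.1
```

View pics/w5.png

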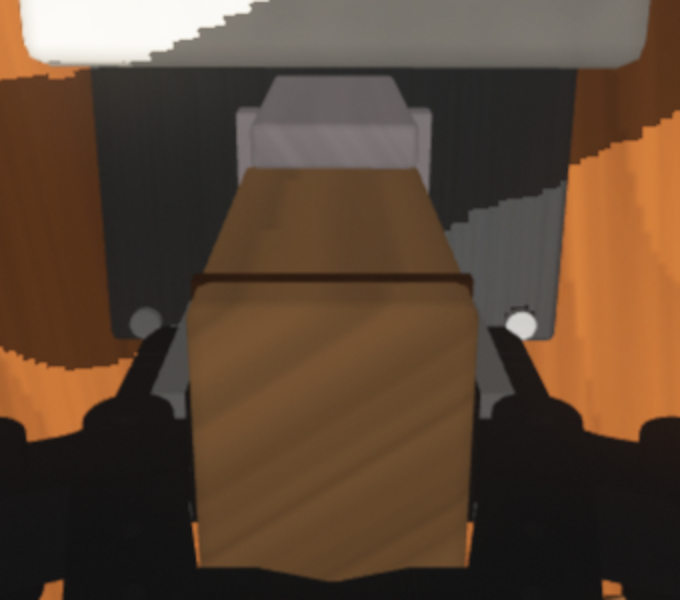

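The blank's bottom edge (248–418) is centred on the cheek (252–416) and the lips (237–431), with no contact force. I continue down.

>>> drive_tool(deltas=[{"gripper": 255, "offset": [0, 0, 0.01], "angular": [0, 0, 0]}, {"gripper": 255, "offset": [0, 0, 0.025], "angular": [0, 0, 0]}, {"gripper": 255, "offset": [0, 0, 0.04], "angular": [0, 0, 0]}, {"gripper": 255, "offset": [0, 0, 0.05], "angular": [0, 0, 0]}, {"gripper": 255, "offset": [0, 0, 0.053], "angular": [0, 0, 0]}])

```text
t: 12.65
eef_pos: [0.5214, 0.0049, 0.1331]
tool_rot: [-0.001, 0.75, 0.662, -0.001]
contact_force: [-0.5, -0.7, -2.3]
gripper_width: 0.467
grasp_force: 26.0
```

>>> drive_tool(deltas=[{"gripper": 255, "offset": [0, 0, 0.003], "angular": [0, 0, 0]}, {"gripper": 255, "offset": [0, 0, 0.006], "angular": [0, 0, 0]}, {"gripper": 255, "offset": [0, 0, 0.009], "angular": [0, 0, 0]}, {"gripper": 255, "offset": [0, 0, 0.009], "angular": [0, 0, 0]}])

```text
t: 13.05
eef_pos: [0.5221, 0.0049, 0.1253]
tool_rot: [-0.0, 0.75, 0.662, -0.0]
contact_force: [-0.2, 0.5, -2.9]
gripper_width: 0.464
grasp_force: 26.0
```

>>> drive_tool(deltas=[{"gripper": 255, "offset": [0, 0, 0.002], "angular": [0, 0, 0]}, {"gripper": 255, "offset": [0, 0, 0.004], "angular": [0, 0, 0]}, {"gripper": 255, "offset": [0, 0, 0.005], "angular": [0, 0, 0]}, {"gripper": 255, "offset": [0, 0, 0.005], "angular": [0, 0, 0]}])

```text
t: 13.45
eef_pos: [0.522, 0.0049, 0.1203]
tool_rot: [-0.0, 0.75, 0.662, -0.0]
contact_force: [0.0, 0.3, -3.0]
gripper_width: 0.466
grasp_force: 26.0
```

>>> drive_tool(deltas=[{"gripper": 255, "offset": [0, 0, 0.001], "angular": [0, 0, 0]}, {"gripper": 255, "offset": [0, 0, 0.001], "angular": [0, 0, 0]}])

```text
t: 13.65
eef_pos: [0.5221, 0.005, 0.1201]
tool_rot: [0.0, 0.75, 0.662, -0.0]
contact_force: [-1.9, -0.4, 5.4]
gripper_width: 0.47
grasp_force: 27.0
```

>>> drive_tool(deltas=[{"gripper": 200, "offset": [0, 0, 0], "angular": [0, 0, 0]}, {"gripper": 130, "offset": [0, 0, 0], "angular": [0, 0, 0]}, {"gripper": 0, "offset": [0, 0, 0], "angular": [0, 0, 0]}, {"gripper": 0, "offset": [0, 0, 0], "angular": [0, 0, 0]}, {"gripper": 0, "offset": [0, 0, 0], "angular": [0, 0, 0]}])

```text
t: 14.15
eef_pos: [0.5222, 0.0049, 0.1194]
tool_rot: [0.0, 0.75, 0.662, 0.0]
contact_force: [-0.3, 0.4, -0.1]
gripper_width: 0.968
grasp_force: 0.0
```

>>> drive_tool(deltas=[{"gripper": 0, "offset": [0, 0, -0.02], "angular": [0, 0, 0]}, {"gripper": 0, "offset": [0, 0, -0.06], "angular": [0, 0, 0]}, {"gripper": 0, "offset": [0, 0, -0.1], "angular": [0, 0, 0]}, {"gripper": 0, "offset": [0, 0, -0.12], "angular": [0, 0, 0]}, {"gripper": 0, "offset": [0, 0, -0.12], "angular": [0, 0, 0]}])

```text
t: 14.65
eef_pos: [0.5238, 0.0052, 0.2426]
tool_rot: [0.002, 0.75, 0.662, 0.002]
contact_force: [0.6, -0.5, -0.2]
gripper_width: 1.001
grasp_force: 0.0
```

>>> drive_tool(deltas=[{"gripper": 0, "offset": [0, 0, 0], "angular": [0, 0, 0]}, {"gripper": 0, "offset": [0, 0, 0], "angular": [0, 0, 0]}])

```text
t: 14.85
eef_pos: [0.5213, 0.0047, 0.2382]
tool_rot: [-0.001, 0.75, 0.662, -0.001]
contact_force: [-0.0, 1.2, 0.8]
gripper_width: 0.995
grasp_force: 0.0
```

```bash
python3 - <<'E'
from h import *
im,m=snap('wrist'); cv2.imwrite('pics/w6.png',im); np.savez('pics/w6.npz',**m)
goto(538.2,136.5,195,82.8)
E
```

```text
pos [521.3   4.8 238.1] ang 82.85 off [0.1328 0.0005 0.043 ] angular [-0.003  0.     0.001] F [-0.3  0.1 -0.8] t 14.9
```

View pics/w6.png

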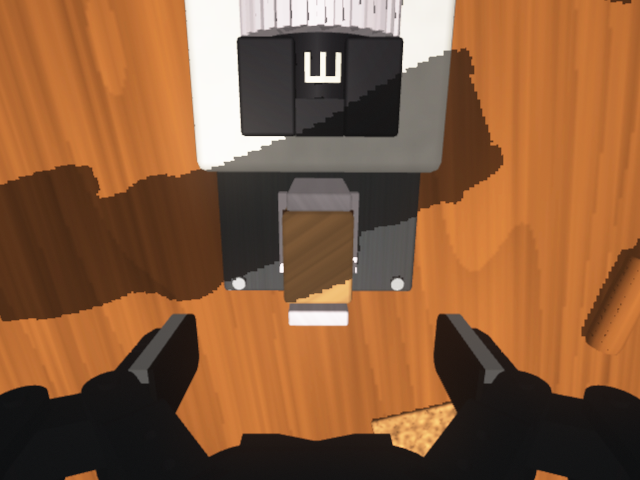

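The blank stands fully down between the cheeks, its top at (285–352, 210–303), and the window shows 3 at (304–342, 52–83). That was my tenth and last picture, so further checks are by code.

>>> drive_tool(deltas=[{"gripper": 255, "offset": [0.03, 0, 0], "angular": [0, 0, 0]}, {"gripper": 255, "offset": [0.07, 0, 0], "angular": [0, 0, 0]}, {"gripper": 255, "offset": [0.11, 0, 0], "angular": [0, 0, 0]}, {"gripper": 255, "offset": [0.133, 0, 0.01], "angular": [0, 0, 0]}, {"gripper": 255, "offset": [0.133, 0, 0.03], "angular": [0, 0, 0]}])

```text
t: 15.4
eef_pos: [0.5389, 0.1421, 0.2095]
tool_rot: [-0.001, 0.748, 0.664, 0.002]
contact_force: [0.1, -0.7, 0.3]
gripper_width: 0.142
grasp_force: 0.0
```

>>> drive_tool(deltas=[{"gripper": 255, "offset": [0, 0, 0.015], "angular": [0, 0, 0]}, {"gripper": 255, "offset": [0, 0, 0.02], "angular": [0, 0, 0]}, {"gripper": 255, "offset": [0, 0, 0.02], "angular": [0, 0, 0]}, {"gripper": 255, "offset": [0, 0, 0.02], "angular": [0, 0, 0]}])

```text
t: 15.8
eef_pos: [0.539, 0.1363, 0.1896]
tool_rot: [0.0, 0.75, 0.661, 0.0]
contact_force: [-0.7, -0.6, -0.6]
gripper_width: -0.003
grasp_force: 0.0
```

```bash
python3 - <<'E'
from h import *
goto(538.2,136.5,180,82.8)
E
```

```text
pos [539.  136.3 189.6] ang 82.78 off [ 0.0001 -0.0008  0.0096] angular [ 0.  0. -0.] F [-0.7 -0.6 -0.6] t 15.8
```

>>> drive_tool(deltas=[{"gripper": 255, "offset": [0, 0, 0.004], "angular": [0, 0, 0]}, {"gripper": 255, "offset": [0, 0, 0.006], "angular": [0, 0, 0]}, {"gripper": 255, "offset": [0, 0, 0.007], "angular": [0, 0, 0]}, {"gripper": 255, "offset": [0, 0, 0.007], "angular": [0, 0, 0]}])

```text
t: 16.2
eef_pos: [0.5386, 0.1368, 0.1824]
tool_rot: [0.0, 0.75, 0.662, 0.0]
contact_force: [0.4, -0.4, 0.3]
gripper_width: 0.002
grasp_force: 0.0
```

>>> drive_tool(deltas=[{"gripper": 255, "offset": [0, 0, 0.001], "angular": [0, 0, 0]}, {"gripper": 255, "offset": [0, 0, 0.0015], "angular": [0, 0, 0]}])

```text
t: 16.4
eef_pos: [0.5387, 0.1369, 0.1809]
tool_rot: [0.0, 0.75, 0.662, 0.0]
contact_force: [-0.4, 0.4, 0.7]
gripper_width: -0.004
grasp_force: 0.0
```

>>> drive_tool(deltas=[{"gripper": 255, "offset": [0, 0, 0.001], "angular": [0, 0, 0]}, {"gripper": 255, "offset": [0, 0, 0.001], "angular": [0, 0, 0]}])

```text
t: 16.6
eef_pos: [0.5386, 0.1369, 0.1798]
tool_rot: [-0.0, 0.75, 0.662, -0.0]
contact_force: [-0.5, 0.1, 0.0]
gripper_width: 0.002
grasp_force: 0.0
```

>>> drive_tool(deltas=[{"gripper": 255, "offset": [0, 0, 0.001], "angular": [0, 0, 0]}, {"gripper": 255, "offset": [0, 0, 0.001], "angular": [0, 0, 0]}])

```text
t: 16.8
eef_pos: [0.5387, 0.1369, 0.1788]
tool_rot: [-0.0, 0.75, 0.662, -0.0]
contact_force: [-0.6, 0.7, 0.0]
gripper_width: 0.003
grasp_force: 0.0
```

>>> drive_tool(deltas=[{"gripper": 255, "offset": [0, 0, 0.001], "angular": [0, 0, 0]}, {"gripper": 255, "offset": [0, 0, 0.001], "angular": [0, 0, 0]}])

```text
t: 17.0
eef_pos: [0.5392, 0.1369, 0.1786]
tool_rot: [0.0, 0.75, 0.661, 0.0]
contact_force: [-0.2, -0.9, 5.4]
gripper_width: 0.004
grasp_force: 2.6
```

>>> drive_tool(deltas=[{"gripper": 255, "offset": [0, 0, 0.001], "angular": [0, 0, 0]}, {"gripper": 255, "offset": [0, 0, 0.001], "angular": [0, 0, 0]}])

```text
t: 17.2
eef_pos: [0.54, 0.1368, 0.1785]
tool_rot: [0.001, 0.75, 0.661, 0.001]
contact_force: [0.2, -1.7, 9.5]
gripper_width: 0.001
grasp_force: 5.2
```

>>> drive_tool(deltas=[{"gripper": 255, "offset": [0, 0.003, 0], "angular": [0, 0, 0]}, {"gripper": 255, "offset": [0, 0.006, 0], "angular": [0, 0, 0]}, {"gripper": 255, "offset": [0, 0.009, 0], "angular": [0, 0, 0]}, {"gripper": 255, "offset": [0, 0.012, 0], "angular": [0, 0, 0]}, {"gripper": 255, "offset": [0, 0.014, 0], "angular": [0, 0, 0]}])

```text
t: 17.7
eef_pos: [0.5535, 0.1351, 0.1778]
tool_rot: [0.001, 0.75, 0.661, 0.001]
contact_force: [-0.6, -0.9, 4.9]
gripper_width: -0.0
grasp_force: 2.4
```

>>> drive_tool(deltas=[{"gripper": 255, "offset": [0, 0, -0.012], "angular": [0, 0, 0]}, {"gripper": 255, "offset": [0, -0.028, -0.012], "angular": [0, 0, 0]}, {"gripper": 255, "offset": [0, -0.028, -0.012], "angular": [0, 0, 0]}, {"gripper": 255, "offset": [0, -0.028, -0.002], "angular": [0, 0, 0]}, {"gripper": 255, "offset": [0, -0.028, 0], "angular": [0, 0, 0]}])

```text
t: 18.2
eef_pos: [0.5253, 0.1389, 0.1772]
tool_rot: [0.0, 0.75, 0.662, 0.0]
contact_force: [-6.2, -2.0, 21.5]
gripper_width: 0.001
grasp_force: 11.5
```

>>> drive_tool(deltas=[{"gripper": 255, "offset": [0, 0.003, 0], "angular": [0, 0, 0]}, {"gripper": 255, "offset": [0, 0.006, 0], "angular": [0, 0, 0]}, {"gripper": 255, "offset": [0, 0.009, 0], "angular": [0, 0, 0]}, {"gripper": 255, "offset": [0, 0.012, 0], "angular": [0, 0, 0]}, {"gripper": 255, "offset": [0, 0.014, 0], "angular": [0, 0, 0]}])

```text
t: 18.7
eef_pos: [0.5408, 0.1369, 0.1784]
tool_rot: [0.001, 0.75, 0.661, 0.001]
contact_force: [-2.4, -1.4, 14.9]
gripper_width: 0.002
grasp_force: 7.3
```

>>> drive_tool(deltas=[{"gripper": 255, "offset": [0, 0.003, 0], "angular": [0, 0, 0]}, {"gripper": 255, "offset": [0, 0.006, 0], "angular": [0, 0, 0]}, {"gripper": 255, "offset": [0, 0.009, 0], "angular": [0, 0, 0]}, {"gripper": 255, "offset": [0, 0.012, 0], "angular": [0, 0, 0]}, {"gripper": 255, "offset": [0, 0.014, 0], "angular": [0, 0, 0]}])

```text
t: 19.2
eef_pos: [0.554, 0.1351, 0.1773]
tool_rot: [0.0, 0.75, 0.661, 0.001]
contact_force: [-0.9, -0.3, 3.8]
gripper_width: -0.0
grasp_force: 2.2
```

```bash
python3 - <<'E'
from h import *
goto(521.6,4.9,238.1,82.8)
E
```

```text
pos [554.  135.1 177.3] ang 82.79 off [-0.1332 -0.0157 -0.061 ] angular [ 0.002 -0.001 -0.   ] F [-0.9 -0.3  3.8] t 19.2
```

>>> drive_tool(deltas=[{"gripper": 255, "offset": [0, 0, -0.04], "angular": [0, 0, 0]}, {"gripper": 255, "offset": [-0.04, -0.016, -0.06], "angular": [0, 0, 0]}, {"gripper": 255, "offset": [-0.09, -0.016, -0.062], "angular": [0, 0, 0]}, {"gripper": 255, "offset": [-0.133, -0.016, -0.062], "angular": [0, 0, 0]}, {"gripper": 255, "offset": [-0.133, -0.016, -0.062], "angular": [0, 0, 0]}])

```text
t: 19.7
eef_pos: [0.5194, -0.0025, 0.2381]
tool_rot: [0.001, 0.753, 0.658, -0.002]
contact_force: [0.3, -0.1, 0.2]
gripper_width: -0.002
grasp_force: 0.0
```

>>> drive_tool(deltas=[{"gripper": 255, "offset": [0, 0, 0], "angular": [0, 0, 0]}, {"gripper": 255, "offset": [0, 0, 0], "angular": [0, 0, 0]}])

```text
t: 19.9
eef_pos: [0.5204, 0.0062, 0.2386]
tool_rot: [-0.0, 0.75, 0.662, 0.0]
contact_force: [-0.2, 0.6, 0.9]
gripper_width: 0.002
grasp_force: 0.0
```

```bash
cat >> h.py <<'E'
def window(f=None):
    """blobs (digits) in the window: machine-x centre in mm relative to the hood, and an ascii view turned upright"""
    im=cv2.imread(f) if f else snap('wrist')[0]
    g=cv2.cvtColor(im,cv2.COLOR_BGR2GRAY)[38:110,285:357]
    w=cv2.rotate((g>120).astype(np.uint8),cv2.ROTATE_90_COUNTERCLOCKWISE)   # up = machine +x
    for r in w[::3]: print(''.join('#' if c else '.' for c in r[::2]))
    n,_,st,c=cv2.connectedComponentsWithStats(w)
    print([(list(map(int,s)),"col",round(285+71-ce[1],1)) for s,ce in zip(st[1:],c[1:]) if s[4]>15])
E
python3 - <<'E'
from h import *
window('pics/w6.png'); goto(521.6,4.9,238.1,82.8); window()
E
```

```text
....................................
....................................
....................................
....................................
....................................
........#####.......................
.......################.............
........###############.............
...................####.............
...................####.............
...................####.............
.......################.............
.......################.............
...................####.............
...................####.............
...................####.............
.......################.............
.......################.............
....................................
....................................
....................................
....................................
....................................
....................................
[([14, 15, 31, 38, 722], 'col', np.float64(322.0))]
pos [520.4   6.2 238.6] ang 82.91 off [-0.0012  0.0014  0.0005] angular [-0.    -0.001  0.002] F [-0.2  0.6  0.9] t 19.9
....................................
..
[... 249 characters left out ...]
.......
....................................
....................................
....................................
....................................
.........###############............
.........###############............
.........###........................
.........###........................
.........###........................
.........###############............
.........################...........
.....................####...........
....................................
....................................
....................................
....................................
[([41, 10, 8, 14, 93], 'col', np.float64(339.0)), ([17, 35, 32, 25, 488], 'col', np.float64(310.2))]
```

```bash
python3 - <<'E'
from h import *
goto(525.0,138.7,188.7,82.8)
E
```

```text
pos [520.3   6.6 238.7] ang 82.96 off [ 0.1316 -0.0115  0.0501] angular [-0.    -0.001  0.004] F [-0.  -0.   0.2] t 19.95
```

>>> drive_tool(deltas=[{"gripper": 255, "offset": [0.04, -0.005, 0], "angular": [0, 0, 0]}, {"gripper": 255, "offset": [0.085, -0.0115, 0], "angular": [0, 0, 0]}, {"gripper": 255, "offset": [0.132, -0.0115, 0], "angular": [0, 0, 0]}, {"gripper": 255, "offset": [0.132, -0.0115, 0.03], "angular": [0, 0, 0]}, {"gripper": 255, "offset": [0.132, -0.0115, 0.05], "angular": [0, 0, 0]}])

```text
t: 20.45
eef_pos: [0.5246, 0.1416, 0.1879]
tool_rot: [-0.001, 0.748, 0.664, 0.001]
contact_force: [-0.8, -1.0, -0.4]
gripper_width: -0.001
grasp_force: 0.0
```

>>> drive_tool(deltas=[{"gripper": 255, "offset": [0, 0, 0], "angular": [0, 0, 0]}, {"gripper": 255, "offset": [0, 0, 0.005], "angular": [0, 0, 0]}])

```text
t: 20.65
eef_pos: [0.5254, 0.1388, 0.1843]
tool_rot: [-0.0, 0.749, 0.662, 0.0]
contact_force: [0.6, -0.2, 0.3]
gripper_width: 0.003
grasp_force: 0.0
```

```bash
python3 - <<'E'
from h import *
goto(525.0,138.7,176.7,82.8)
E
```

```text
pos [525.4 138.8 184.3] ang 82.93 off [-0.0002 -0.0004  0.0076] angular [ 0.001 -0.001  0.003] F [ 0.6 -0.2  0.3] t 20.65
```

>>> drive_tool(deltas=[{"gripper": 255, "offset": [0, 0, 0.004], "angular": [0, 0, 0]}, {"gripper": 255, "offset": [0, 0, 0.007], "angular": [0, 0, 0]}, {"gripper": 255, "offset": [0, 0.002, 0.007], "angular": [0, 0, 0]}, {"gripper": 255, "offset": [0, 0.005, 0.007], "angular": [0, 0, 0]}, {"gripper": 255, "offset": [0, 0.008, 0.007], "angular": [0, 0, 0]}])

```text
t: 21.15
eef_pos: [0.5338, 0.1367, 0.1784]
tool_rot: [0.001, 0.75, 0.661, 0.001]
contact_force: [-2.0, -0.9, 8.8]
gripper_width: 0.002
grasp_force: 4.4
```

>>> drive_tool(deltas=[{"gripper": 255, "offset": [0, 0.004, 0], "angular": [0, 0, 0]}, {"gripper": 255, "offset": [0, 0.008, 0], "angular": [0, 0, 0]}, {"gripper": 255, "offset": [0, 0.012, 0], "angular": [0, 0, 0]}, {"gripper": 255, "offset": [0, 0.016, 0], "angular": [0, 0, 0]}, {"gripper": 255, "offset": [0, 0.02, 0], "angular": [0, 0, 0]}])

```text
t: 21.65
eef_pos: [0.5537, 0.1341, 0.1779]
tool_rot: [0.0, 0.75, 0.661, 0.001]
contact_force: [-0.8, -0.7, 2.3]
gripper_width: -0.001
grasp_force: 1.1
```

>>> drive_tool(deltas=[{"gripper": 255, "offset": [0, 0, -0.012], "angular": [0, 0, 0]}, {"gripper": 255, "offset": [0, -0.028, -0.012], "angular": [0, 0, 0]}, {"gripper": 255, "offset": [0, -0.028, -0.012], "angular": [0, 0, 0]}, {"gripper": 255, "offset": [0, -0.028, -0.002], "angular": [0, 0, 0]}, {"gripper": 255, "offset": [0, -0.028, 0], "angular": [0, 0, 0]}])

```text
t: 22.15
eef_pos: [0.5258, 0.1378, 0.1773]
tool_rot: [0.0, 0.75, 0.661, 0.0]
contact_force: [-5.3, -2.9, 22.5]
gripper_width: -0.001
grasp_force: 11.6
```

>>> drive_tool(deltas=[{"gripper": 255, "offset": [0, 0.003, 0], "angular": [0, 0, 0]}, {"gripper": 255, "offset": [0, 0.006, 0], "angular": [0, 0, 0]}, {"gripper": 255, "offset": [0, 0.009, 0], "angular": [0, 0, 0]}, {"gripper": 255, "offset": [0, 0.012, 0], "angular": [0, 0, 0]}, {"gripper": 255, "offset": [0, 0.014, 0], "angular": [0, 0, 0]}])

```text
t: 22.65
eef_pos: [0.5412, 0.1358, 0.1784]
tool_rot: [0.001, 0.75, 0.661, 0.001]
contact_force: [-1.0, -2.0, 13.7]
gripper_width: 0.004
grasp_force: 7.6
```

>>> drive_tool(deltas=[{"gripper": 255, "offset": [0, 0.003, 0], "angular": [0, 0, 0]}, {"gripper": 255, "offset": [0, 0.006, 0], "angular": [0, 0, 0]}, {"gripper": 255, "offset": [0, 0.009, 0], "angular": [0, 0, 0]}, {"gripper": 255, "offset": [0, 0.012, 0], "angular": [0, 0, 0]}, {"gripper": 255, "offset": [0, 0.014, 0], "angular": [0, 0, 0]}])

```text
t: 23.15
eef_pos: [0.5541, 0.134, 0.177]
tool_rot: [0.0, 0.75, 0.661, 0.001]
contact_force: [1.1, 0.2, 3.5]
gripper_width: 0.002
grasp_force: 1.8
```

>>> drive_tool(deltas=[{"gripper": 255, "offset": [0, 0, -0.04], "angular": [0, 0, 0]}, {"gripper": 255, "offset": [-0.04, -0.016, -0.06], "angular": [0, 0, 0]}, {"gripper": 255, "offset": [-0.09, -0.016, -0.062], "angular": [0, 0, 0]}, {"gripper": 255, "offset": [-0.133, -0.016, -0.062], "angular": [0, 0, 0]}, {"gripper": 255, "offset": [-0.133, -0.016, -0.062], "angular": [0, 0, 0]}])

```text
t: 23.65
eef_pos: [0.5195, -0.0035, 0.238]
tool_rot: [0.001, 0.753, 0.658, -0.002]
contact_force: [0.8, -0.8, 1.4]
gripper_width: 0.002
grasp_force: 0.0
```

>>> drive_tool(deltas=[{"gripper": 255, "offset": [0, 0, 0], "angular": [0, 0, 0]}, {"gripper": 255, "offset": [0, 0, 0], "angular": [0, 0, 0]}, {"gripper": 255, "offset": [0, 0, 0], "angular": [0, 0, 0]}])

```text
t: 23.95
eef_pos: [0.5206, 0.0057, 0.2387]
tool_rot: [-0.0, 0.749, 0.663, 0.0]
contact_force: [0.9, 0.2, 0.9]
gripper_width: 0.002
grasp_force: 0.0
```

```bash
python3 - <<'E'
from h import *
goto(521.6,4.9,238.1,82.8); window()
goto(525.0,138.7,184,82.8)
E
```

```text
pos [520.6   5.7 238.7] ang 82.98 off [-0.0007  0.0011  0.0006] angular [-0.    -0.001  0.004] F [0.9 0.2 0.9] t 23.95
....................................
....................................
....................................
....................................
.........###.......#####............
.........###.........###............
........####.........###............
........################............
........################............
....................................
....................................
....................................
.........##############.............
........################............
.........###############............
....................####............
....................####............
....................####............
....................####............
.....................###............
....................................
....................................
....................................
....................................
[([16, 10, 32, 17, 358], 'col', np.float64(336.6)), ([16, 36, 32, 24, 351], 'col', np.float64(312.5))]
pos [520.6   5.6 238.7] ang 82.98 off [ 0.1326 -0.0119  0.0548] angular [-0.    -0.001  0.004] F [-0.2 -0.3  0.8] t 24.0
```

The window shows 6 leaving at +x and 7 entering, about 0.25 rad short of centre. The wheel needs 11.5 mm more at the rim.

>>> drive_tool(deltas=[{"gripper": 255, "offset": [0.04, -0.005, 0], "angular": [0, 0, 0]}, {"gripper": 255, "offset": [0.085, -0.005, 0], "angular": [0, 0, 0]}, {"gripper": 255, "offset": [0.132, -0.005, 0], "angular": [0, 0, 0]}, {"gripper": 255, "offset": [0.132, -0.005, 0.03], "angular": [0, 0, 0]}, {"gripper": 255, "offset": [0.132, -0.005, 0.052], "angular": [0, 0, 0]}])

```text
t: 24.5
eef_pos: [0.5317, 0.1391, 0.1862]
tool_rot: [-0.0, 0.748, 0.664, 0.001]
contact_force: [0.6, -0.8, -1.1]
gripper_width: -0.0
grasp_force: 0.0
```

>>> drive_tool(deltas=[{"gripper": 255, "offset": [0, 0, 0], "angular": [0, 0, 0]}, {"gripper": 255, "offset": [0, 0, 0.004], "angular": [0, 0, 0]}, {"gripper": 255, "offset": [0, 0, 0.007], "angular": [0, 0, 0]}, {"gripper": 255, "offset": [0, 0, 0.009], "angular": [0, 0, 0]}, {"gripper": 255, "offset": [0, 0, 0.009], "angular": [0, 0, 0]}])

```text
t: 25.0
eef_pos: [0.5325, 0.1358, 0.1787]
tool_rot: [0.0, 0.75, 0.661, 0.001]
contact_force: [0.6, -0.1, 1.5]
gripper_width: 0.003
grasp_force: 0.5
```

Just touching at x = 532.5. Now I press about 1.5 mm and drag 11 mm.

>>> drive_tool(deltas=[{"gripper": 255, "offset": [0, 0, 0.0015], "angular": [0, 0, 0]}, {"gripper": 255, "offset": [0, 0.003, 0.0015], "angular": [0, 0, 0]}, {"gripper": 255, "offset": [0, 0.006, 0.0015], "angular": [0, 0, 0]}, {"gripper": 255, "offset": [0, 0.009, 0.0015], "angular": [0, 0, 0]}, {"gripper": 255, "offset": [0, 0.011, 0.0015], "angular": [0, 0, 0]}])

```text
t: 25.5
eef_pos: [0.5444, 0.1343, 0.1785]
tool_rot: [0.001, 0.75, 0.661, 0.001]
contact_force: [-0.6, -1.6, 11.1]
gripper_width: -0.001
grasp_force: 5.7
```

>>> drive_tool(deltas=[{"gripper": 255, "offset": [0, 0, 0], "angular": [0, 0, 0]}, {"gripper": 255, "offset": [0, 0, 0], "angular": [0, 0, 0]}, {"gripper": 255, "offset": [0, 0, -0.004], "angular": [0, 0, 0]}, {"gripper": 255, "offset": [0, 0, -0.02], "angular": [0, 0, 0]}])

```text
t: 25.9
eef_pos: [0.542, 0.1338, 0.1956]
tool_rot: [-0.001, 0.75, 0.662, -0.001]
contact_force: [0.4, -0.3, -0.9]
gripper_width: -0.001
grasp_force: 0.0
```

>>> drive_tool(deltas=[{"gripper": 255, "offset": [0, 0, -0.04], "angular": [0, 0, 0]}, {"gripper": 255, "offset": [-0.04, -0.006, -0.042], "angular": [0, 0, 0]}, {"gripper": 255, "offset": [-0.09, -0.006, -0.042], "angular": [0, 0, 0]}, {"gripper": 255, "offset": [-0.132, -0.006, -0.042], "angular": [0, 0, 0]}, {"gripper": 255, "offset": [-0.132, -0.006, -0.042], "angular": [0, 0, 0]}])

```text
t: 26.4
eef_pos: [0.5194, -0.0031, 0.2381]
tool_rot: [0.001, 0.753, 0.658, -0.002]
contact_force: [-0.4, -0.8, 0.1]
gripper_width: 0.001
grasp_force: 0.0
```

>>> drive_tool(deltas=[{"gripper": 255, "offset": [0, 0, 0], "angular": [0, 0, 0]}, {"gripper": 255, "offset": [0, 0, 0], "angular": [0, 0, 0]}, {"gripper": 255, "offset": [0, 0, 0], "angular": [0, 0, 0]}])

```text
t: 26.7
eef_pos: [0.5206, 0.0058, 0.2385]
tool_rot: [-0.0, 0.749, 0.663, 0.0]
contact_force: [-0.3, 0.6, 0.2]
gripper_width: -0.004
grasp_force: 0.0
```

```bash
python3 - <<'E'
from h import *
goto(521.6,4.9,238.1,82.8); window()
E
```

```text
pos [520.6   5.8 238.5] ang 82.99 off [-0.0007  0.0011  0.0004] angular [ 0.    -0.001  0.004] F [-0.3  0.6  0.2] t 26.7
....................................
....................................
....................................
....................................
....................................
....................................
.........###############............
.........###############............
....................####............
....................####............
....................####............
....................####............
....................####............
....................####............
....................####............
....................####............
....................####............
....................####............
....................................
....................................
....................................
....................................
....................................
....................................
[([17, 17, 31, 35, 415], 'col', np.float64(326.8))]
```

7 is centred: its glyph spans 17–52 about 34.5, within 2 px. Next is the lever, going over the ball at z ≥ 260 and coming down on its +y side.

>>> drive_tool(deltas=[{"gripper": 255, "offset": [0, 0, -0.03], "angular": [0, 0, 0]}, {"gripper": 255, "offset": [0.03, 0, -0.04], "angular": [0, 0, 0]}, {"gripper": 255, "offset": [0.075, 0, -0.04], "angular": [0, 0, 0]}, {"gripper": 255, "offset": [0.12, 0, -0.04], "angular": [0, 0, 0]}, {"gripper": 255, "offset": [0.16, 0, -0.04], "angular": [0, 0, 0]}])

```text
t: 27.25
eef_pos: [0.5402, 0.1662, 0.2787]
tool_rot: [-0.0, 0.749, 0.662, 0.001]
contact_force: [1.2, 0.6, 0.5]
gripper_width: -0.0
grasp_force: 0.0
```

>>> drive_tool(deltas=[{"gripper": 255, "offset": [0.04, 0, 0], "angular": [0, 0, 0]}, {"gripper": 255, "offset": [0.08, 0, 0], "angular": [0, 0, 0]}, {"gripper": 255, "offset": [0.108, 0, 0], "angular": [0, 0, 0]}, {"gripper": 255, "offset": [0.108, 0, 0], "angular": [0, 0, 0]}, {"gripper": 255, "offset": [0.108, 0, 0], "angular": [0, 0, 0]}])

```text
t: 27.75
eef_pos: [0.5532, 0.2713, 0.278]
tool_rot: [-0.0, 0.749, 0.663, -0.0]
contact_force: [0.7, -0.7, -0.4]
gripper_width: 0.0
grasp_force: 0.0
```

```bash
python3 - <<'E'
from h import *
goto(554.1,267.3,201,82.8)
im,m=snap('top'); cv2.imwrite('pics/t9.png',im)
E
```

```text
pos [553.2 271.3 278. ] ang 83.0 off [-0.0038  0.0014  0.077 ] angular [-0.001  0.     0.005] F [ 0.7 -0.7 -0.4] t 27.75
```

>>> drive_tool(deltas=[{"gripper": 255, "offset": [0, 0.001, 0.03], "angular": [0, 0, 0]}, {"gripper": 255, "offset": [0, 0.001, 0.06], "angular": [0, 0, 0]}, {"gripper": 255, "offset": [0, 0.001, 0.077], "angular": [0, 0, 0]}, {"gripper": 255, "offset": [-0.01, 0.001, 0.077], "angular": [0, 0, 0]}, {"gripper": 255, "offset": [-0.015, 0.001, 0.077], "angular": [0, 0, 0]}])

```text
t: 28.3
eef_pos: [0.5534, 0.2533, 0.2018]
tool_rot: [0.0, 0.75, 0.661, -0.0]
contact_force: [0.6, -0.5, -0.5]
gripper_width: -0.002
grasp_force: 0.0
```

>>> drive_tool(deltas=[{"gripper": 255, "offset": [-0.004, 0, 0], "angular": [0, 0, 0]}, {"gripper": 255, "offset": [-0.008, 0, 0], "angular": [0, 0, 0]}, {"gripper": 255, "offset": [-0.012, 0, 0], "angular": [0, 0, 0]}, {"gripper": 255, "offset": [-0.016, 0, 0], "angular": [0, 0, 0]}, {"gripper": 255, "offset": [-0.02, 0, 0], "angular": [0, 0, 0]}])

```text
t: 28.8
eef_pos: [0.5507, 0.2353, 0.2019]
tool_rot: [0.0, 0.75, 0.662, 0.001]
contact_force: [0.1, 1.0, 1.4]
gripper_width: 0.002
grasp_force: 0.7
```

```bash
python3 - <<'E'
from h import *
goto(548.6,222.5,201,82.8)
E
```

```text
pos [550.7 235.3 201.9] ang 82.86 off [-0.013  -0.0005  0.0009] angular [ 0.001 -0.001  0.001] F [0.1 1.  1.4] t 28.8
```

>>> drive_tool(deltas=[{"gripper": 255, "offset": [-0.004, 0, 0], "angular": [0, 0, 0]}, {"gripper": 255, "offset": [-0.008, 0, 0], "angular": [0, 0, 0]}, {"gripper": 255, "offset": [-0.012, 0, 0], "angular": [0, 0, 0]}, {"gripper": 255, "offset": [-0.012, 0, 0], "angular": [0, 0, 0]}])

```text
t: 29.2
eef_pos: [0.5487, 0.2229, 0.2011]
tool_rot: [-0.0, 0.75, 0.661, -0.0]
contact_force: [0.9, 2.1, -1.8]
gripper_width: 0.002
grasp_force: 1.5
```

>>> drive_tool(deltas=[{"gripper": 255, "offset": [-0.002, 0, 0], "angular": [0, 0, 0]}, {"gripper": 255, "offset": [-0.002, 0, 0], "angular": [0, 0, 0]}])

```text
t: 29.4
eef_pos: [0.5484, 0.2215, 0.2012]
tool_rot: [-0.0, 0.75, 0.662, -0.0]
contact_force: [0.6, 4.3, -1.6]
gripper_width: 0.002
grasp_force: 1.7
```

>>> drive_tool(deltas=[{"gripper": 255, "offset": [-0.002, 0, 0], "angular": [0, 0, 0]}, {"gripper": 255, "offset": [-0.002, 0, 0], "angular": [0, 0, 0]}])

```text
t: 29.6
eef_pos: [0.5481, 0.2197, 0.2013]
tool_rot: [-0.0, 0.75, 0.662, -0.0]
contact_force: [-1.3, 3.8, -3.3]
gripper_width: -0.002
grasp_force: 2.1
```

>>> drive_tool(deltas=[{"gripper": 255, "offset": [-0.001, 0, 0], "angular": [0, 0, 0]}, {"gripper": 255, "offset": [-0.001, 0, 0], "angular": [0, 0, 0]}])

```text
t: 29.8
eef_pos: [0.5481, 0.2195, 0.2013]
tool_rot: [-0.001, 0.75, 0.662, 0.001]
contact_force: [0.1, 6.4, -4.3]
gripper_width: -0.001
grasp_force: 3.3
```

At the stop (force rising, no more travel). I hold for 1 s, ease it back upright, then withdraw.

>>> drive_tool(deltas=[{"gripper": 255, "offset": [0, 0, 0], "angular": [0, 0, 0]}, {"gripper": 255, "offset": [0, 0, 0], "angular": [0, 0, 0]}, {"gripper": 255, "offset": [0, 0, 0], "angular": [0, 0, 0]}, {"gripper": 255, "offset": [0, 0, 0], "angular": [0, 0, 0]}, {"gripper": 255, "offset": [0, 0, 0], "angular": [0, 0, 0]}])

```text
t: 30.3
eef_pos: [0.5481, 0.2195, 0.2013]
tool_rot: [-0.001, 0.75, 0.662, 0.001]
contact_force: [0.0, 6.3, -4.8]
gripper_width: -0.001
grasp_force: 3.2
```

>>> drive_tool(deltas=[{"gripper": 255, "offset": [0, 0, 0], "angular": [0, 0, 0]}, {"gripper": 255, "offset": [0, 0, 0], "angular": [0, 0, 0]}, {"gripper": 255, "offset": [0, 0, 0], "angular": [0, 0, 0]}, {"gripper": 255, "offset": [0, 0, 0], "angular": [0, 0, 0]}, {"gripper": 255, "offset": [0, 0, 0], "angular": [0, 0, 0]}])

```text
t: 30.8
eef_pos: [0.5481, 0.2195, 0.2013]
tool_rot: [-0.001, 0.75, 0.662, 0.001]
contact_force: [-0.3, 6.0, -3.6]
gripper_width: 0.0
grasp_force: 3.2
```

>>> drive_tool(deltas=[{"gripper": 255, "offset": [0.004, 0, 0], "angular": [0, 0, 0]}, {"gripper": 255, "offset": [0.008, 0, 0], "angular": [0, 0, 0]}, {"gripper": 255, "offset": [0.012, 0, 0], "angular": [0, 0, 0]}, {"gripper": 255, "offset": [0.016, 0, 0], "angular": [0, 0, 0]}, {"gripper": 255, "offset": [0.02, 0, 0], "angular": [0, 0, 0]}])

```text
t: 31.3
eef_pos: [0.5512, 0.2381, 0.2015]
tool_rot: [0.0, 0.75, 0.661, -0.0]
contact_force: [0.2, 0.7, 0.8]
gripper_width: 0.001
grasp_force: 0.5
```

>>> drive_tool(deltas=[{"gripper": 255, "offset": [0.004, 0, 0], "angular": [0, 0, 0]}, {"gripper": 255, "offset": [0.008, 0, 0], "angular": [0, 0, 0]}, {"gripper": 255, "offset": [0.012, 0, 0], "angular": [0, 0, 0]}, {"gripper": 255, "offset": [0.018, 0, 0], "angular": [0, 0, 0]}, {"gripper": 255, "offset": [0.03, 0, 0], "angular": [0, 0, 0]}])

```text
t: 31.8
eef_pos: [0.5548, 0.2675, 0.2012]
tool_rot: [0.0, 0.75, 0.661, -0.001]
contact_force: [0.5, 0.1, -0.4]
gripper_width: -0.001
grasp_force: 0.0
```

>>> drive_tool(deltas=[{"gripper": 255, "offset": [0, 0, -0.03], "angular": [0, 0, 0]}, {"gripper": 255, "offset": [0, 0, -0.06], "angular": [0, 0, 0]}, {"gripper": 255, "offset": [0, 0, -0.08], "angular": [0, 0, 0]}, {"gripper": 255, "offset": [-0.04, 0, -0.08], "angular": [0, 0, 0]}, {"gripper": 255, "offset": [-0.09, 0, -0.08], "angular": [0, 0, 0]}])

```text
t: 32.3
eef_pos: [0.5433, 0.1814, 0.2825]
tool_rot: [-0.0, 0.748, 0.664, 0.002]
contact_force: [0.6, -1.1, -0.5]
gripper_width: -0.001
grasp_force: 0.0
```

```bash
python3 - <<'E'
from h import *
goto(521.6,4.9,238.5,82.8)
E
```

```text
pos [543.3 181.4 282.5] ang 83.15 off [-0.1779 -0.0006  0.0435] angular [ 0.002 -0.004  0.008] F [ 0.6 -1.1 -0.5] t 32.3
```

Finally I go to the look pose, confirm the digit, and hand in.

>>> drive_tool(deltas=[{"gripper": 255, "offset": [-0.045, 0, 0], "angular": [0, 0, 0]}, {"gripper": 255, "offset": [-0.09, 0, 0], "angular": [0, 0, 0]}, {"gripper": 255, "offset": [-0.135, 0, 0], "angular": [0, 0, 0]}, {"gripper": 255, "offset": [-0.165, 0, 0.02], "angular": [0, 0, 0]}, {"gripper": 255, "offset": [-0.178, 0, 0.042], "angular": [0, 0, 0]}])

```text
t: 32.8
eef_pos: [0.5216, -0.0012, 0.2397]
tool_rot: [0.001, 0.751, 0.66, 0.0]
contact_force: [0.8, 0.4, -0.4]
gripper_width: -0.001
grasp_force: 0.0
```

>>> drive_tool(deltas=[{"gripper": 255, "offset": [0, 0, 0], "angular": [0, 0, 0]}, {"gripper": 255, "offset": [0, 0, 0], "angular": [0, 0, 0]}, {"gripper": 255, "offset": [0, 0, 0], "angular": [0, 0, 0]}, {"gripper": 255, "offset": [0, 0, 0], "angular": [0, 0, 0]}, {"gripper": 255, "offset": [0, 0, 0], "angular": [0, 0, 0]}])

```text
t: 33.3
eef_pos: [0.5217, 0.0031, 0.2402]
tool_rot: [0.0, 0.749, 0.662, 0.001]
contact_force: [-0.4, 0.7, 1.1]
gripper_width: 0.001
grasp_force: 0.0
```

```bash
python3 - <<'E'
from h import *
goto(521.6,4.9,238.5,82.8); window()
E
```

```text
pos [521.7   3.1 240.2] ang 82.93 off [ 0.0017 -0.0003  0.0017] angular [ 0.002 -0.001  0.003] F [-0.4  0.7  1.1] t 33.3
....................................
....................................
....................................
....................................
....................................
....................................
....................................
......###############...............
......################..............
..................####..............
..................####..............
..................####..............
..................###...............
..................###...............
..................###...............
..................####..............
..................####..............
..................####..............
..................####..............
....................................
....................................
....................................
....................................
....................................
[([11, 20, 32, 36, 424], 'col', np.float64(323.6))]
```

```bash
python3 -c "
from station import bot
print(bot.hand_in())"
```

```text
the job is handed in; nothing more can be done
None
```

The job is handed in at about 33 s of the 72 s allowed, though the hand-in reported no verdict: the blank stands in the nest, the wheel is at 7 to within about 0.03 rad, and I held the lever against its stop for over a second and eased it back, without checking by camera that it is fully upright.

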